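# Test the ratchet handle of a book press

### The arm

A 7-joint arm with a two-finger parallel gripper is mounted at the origin on the work surface. World frame = base frame: x ahead of the robot, y to its left, z up, the work surface at z = 0. Lengths are in m, angles in rad, forces in N, time in s.
With the tool pointing down it reaches from about 0.425 to 0.875 m from the base axis. Payload 8.4 kg.
Tool frame: the origin (TCP) lies between the finger pads; the fingertips stand 11 mm ahead of it and the grasp point (between the pads) lies 8 mm behind it (tip_extent is the distance from the TCP to the fingertips, in m); z points along the fingers, y is the direction in which the jaws open and shut (so a half turn about z gives the same grasp; the last joint's range is limited). The gripper opens to 85 mm and grips with 20 to 120 N. Pads are 22 mm wide; open, the fingers measure 114 mm over their backs; the gripper's body (76 mm by 85 mm) begins 54 mm behind the grasp point. The pads swing forward as they close: fully open they stand 13 mm farther back than shut.
Start: joints at [-1.342, 0.333, 0.04, 1.465, -0.013, 1.343, -0.059], TCP at [0.209, 0.615, 0.242] pointing down, gripper open.
Joint ranges: [-2.58, 2.58], [-0.38, 2.09], [-1.3, 1.39], [0.25, 2.4], [-1.5, 4.64], [0.08, 2.09], [-2.65, 2.65]. Speed limits (rad/s): [2.22, 2.22, 2.79, 2.79, 3.14, 3.14, 3.14].

### API

Orientations are given as a 3x3 rotation matrix whose columns are the frame's x, y, z axes.
In Python, from workcell import get_state, capture, camera_info, sign_off, tip_extent gives the robot as it stands.
- The arm moves only by the tool servo_tool, never from a script. Its arguments are lists of equal length, an entry for each row: "dr": the turn, a rotation vector about the tool's x, y, z in rad, a list of three; "dp": the shift along the tool's x, y, z in cm, a list of three; "gripper": the opening in per cent of the stroke, from 0 (shut) to 100 (fully open). In form: {"dr": [[rx, ry, rz], ...], "dp": [[tx, ty, tz], ...], "gripper": [gripper, ...]}. A call has 1 to 5 rows; each row is the pose to reach, as a shift and turn from the pose commanded when the call began, along the tool's axes at that moment; what a row does not reach only later rows make up. A row lasts 1/8 s, in which the tool goes at most 62.5 mm and 10.7 degrees, less where a joint would pass 70% of its speed; a pose out of reach is approached as far as the arm can. A call with a gripper value outside its range is refused whole. The fingers move at their own pace and stop on an object; "grip_force" is the grip in N (left out, the last holds). Time passes only in rows, so rows that repeat a pose let the fingers close. It gives the time, the measured TCP pose, the force and the opening at its end, in the units of the state.
- get_state(): the state, without advancing time (a new reading comes with each control period).
- capture(name): name is "side" or "top"; returns (picture, depth): 480x640x3 uint8, red, green, blue; 480x640 float32, m along the optical axis (not along the pixel's ray), 0 where there is no reading.
- camera_info(name): a dict with "mtx" (3x3 intrinsics, pixels), "R" (3x3) and "t" (3): a world point X has camera coordinates R X + t. Camera axes: x right, y down, z forward; pixel columns grow to the right and rows downward; lengths in m; the calibration is good to about 2 mm. A picture is of the moment at which its call begins. camera_info takes no time and is no camera call.
- sign_off(): hands the job in, once; it reports no verdict.
The state is a dict: "t": time; "joint_pos": joint angles; "joint_vel": joint speeds; "joint_torque": joint torques, N m; "tcp_pos": TCP position; "ee_rot": TCP orientation; "wrist_force": force on the tool from outside, world axes, zero at the start; "torque": the same for the moment, N m; "width": opening from 0.0 (shut) to 1.0 (fully open).
Only numpy, scipy, OpenCV 4.12 (cv2) and the standard library are available. Lean on these libraries where they do the work, as an engineer would, in place of code of your own. Each camera call takes 0.05 s, during which the arm holds its last target.

### The job

Test the ratchet of the small book press with the red knob: first swing its handle anticlockwise (seen from above) all the way to its stop, which should run free with the screw standing still, then swing it clockwise all the way to the other stop, so that the ratchet grips and turns the screw. Let go of the handle there, and leave the handle of the blue-knobbed press alone.

Things in the scene. Friction and masses are not known exactly. Their poses are not given: they have to be found in the camera images.
- red_press: Grey bench book press with books in it, fixed to the table: base 180 x 240 mm, 213 mm tall to the end of its upright screw. Origin: on the screw's axis, at the table top. z up; at mid swing the handle points along its -x (roughly to the robot); y along the 240 mm side. It stands left or right of the robot, turned up to 0.4 rad; a like press with a blue knob stands on the other side.
- red_knob_center (a point): Centre of the red knob: upright, round, 28 mm across, 45 mm tall, on the outer end of the steel handle (22 mm wide, top 202 mm up). Centre 226.5 mm over the table, 110 mm from the screw's axis, round which it swings in a level arc. It revolves freely on its pin, so fingers holding it need not turn. Around it only the screw's end (213 mm up) rises over the handle.
- red_handle (a joint): Swing of the red-knobbed handle in rad, clockwise from above positive: 0 at the anticlockwise stop, 1.6 at the clockwise stop, starting at about 0.55 to 1.0; stays where left. Knob in red_press's frame: x = -110 mm cos(0.8 - value), y = -110 mm sin(0.8 - value). At the knob it takes about 1 N anticlockwise and 4 N clockwise once the ratchet grips.
- red_screw (a joint): Turn of that press's screw in rad, clockwise positive, 0 at the start; white stripes mark it on the screw's end and the dark 72 mm wheel under the handle. 12 teeth: swung clockwise, the handle may run up to 0.53 rad before it grips and takes the screw along; anticlockwise it clicks freely over the teeth. Stays where left.
- blue_knob_center (a point): Centre of the blue knob of the other press, which is alike in all but colour (and its books): not to be moved.

How it is judged:
By the outcome, as a careful person would: the job done as asked, in the order asked, and still so for the second after the job is handed in, with the robot touching nothing.
It also fails if it takes over 45 s, if anything falls off the work surface, if the arm or the gripper's body presses on something with over 40 N, if the wrist force passes 120 N, or if a joint passes its speed limit or range.

## Working session

There is one attempt and no reset: what is moved stays moved. The work goes in short steps, Python scripts to look and compute and a tool call to move; the robot and the scene stay as the last step left them, time stands still between calls to the robot, and variables do not carry over. Pictures are saved under pics/ and viewed, and the job is handed in when it is done.

Besides the shell and the picture viewer there is one more tool, called as a command line: name --argument value ..., lists and objects as JSON in quotes. servo_tool: Moves the arm, as the interface text tells. Its arguments: {"type":"object","properties":{"dr":{"type":"array","items":{"type":"array","items":{"type":"number"}}},"dp":{"type":"array","items":{"type":"array","items":{"type":"number"}}},"gripper":{"type":"array","items":{"type":"number"}},"grip_force":{"type":"number"}},"required":["dr","dp","gripper"]}

```bash
mkdir -p pics
python3 - <<'E'
from workcell import *
import cv2,numpy as np
s=get_state();print({k:np.round(v,3).tolist() for k,v in s.items()},tip_extent)
for n in("top","side"):
    p,d=capture(n);cv2.imwrite(f"pics/{n}0.png",p[:,:,::-1]);np.savez(f"{n}0.npz",p=p,d=d)
    c=camera_info(n);print(n,c)
E
```

```text
{'t': 0.0, 'joint_pos': [-1.342, 0.334, 0.04, 1.466, -0.013, 1.343, -0.059], 'joint_vel': [-0.0, 0.002, 0.0, 0.0, 0.0, 0.0, -0.0], 'joint_torque': [-0.001, -65.857, 1.365, -40.556, 0.017, 0.013, -0.0], 'tcp_pos': [0.209, 0.615, 0.241], 'ee_rot': [[-0.947, 0.322, -0.0], [0.322, 0.947, -0.002], [-0.0, -0.002, -1.0]], 'wrist_force': [-0.503, 0.206, -0.437], 'torque': [0.02, -0.021, -0.01], 'width': 0.997} 0.011
top {'mtx': array([[579.46229501,   0.        , 325.19621517],
       [  0.        , 579.46229501, 243.14845744],
       [  0.        ,   0.        ,   1.        ]]), 'R': array([[-0.00580047, -0.99993541,  0.00977422],
       [-0.98759801,  0.00419477, -0.1569477 ],
       [ 0.15689656, -0.01056337, -0.98755855]]), 't': array([-0.04921306,  0.58183131,  1.16399127])}
side {'mtx': array([[506.22729505,   0.        , 313.72622788],
       [  0.        , 506.22729505, 238.54047934],
       [  0.        ,   0.        ,   1.        ]]), 'R': array([[ 0.63469602,  0.77245929, -0.02162449],
       [ 0.46475778, -0.40392887, -0.78793507],
       [-0.61738252,  0.4900491 , -0.61537851]]), 't': array([-0.33208111, -0.1447888 ,  1.44163247])}
```

View pics/top0.png

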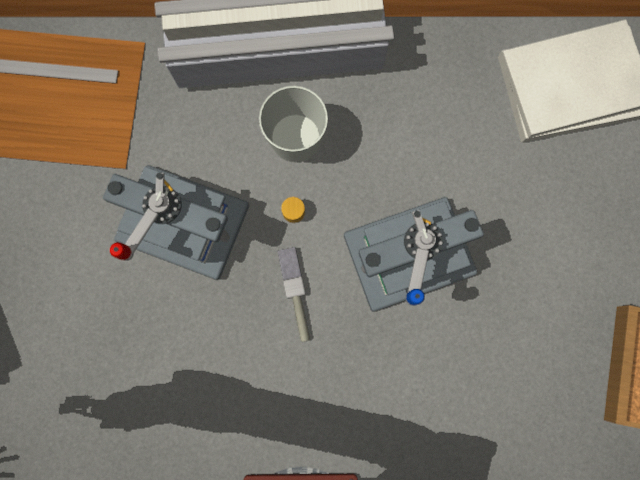

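View pics/side0.png

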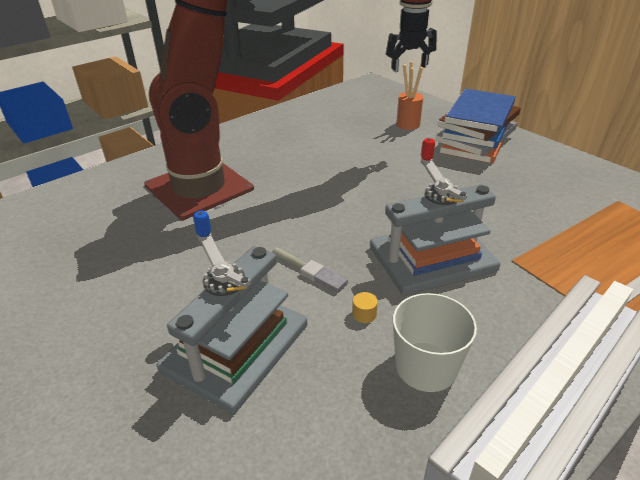

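The top view shows the red press on the left: knob top at about (119,250), screw end at about (158,200), bolts at about (114,188) and (213,225). The blue press is on the right, with its knob at (416,297). In the side view the red knob is at about (428,149).

```bash
cat > h.py <<'E'
from workcell import *
import cv2,numpy as np
def ray(n,u,v):
    c=camera_info(n);R,t=c["R"],c["t"];d=R.T@np.linalg.inv(c["mtx"])@[u,v,1];return -R.T@t,d
def onz(n,u,v,z):
    o,d=ray(n,u,v);return o+d*(z-o[2])/d[2]
def two(a,b):
    o1,d1=ray("top",*a);o2,d2=ray("side",*b)
    k=np.linalg.lstsq(np.c_[d1,-d2],o2-o1,rcond=None)[0]
    p,q=o1+k[0]*d1,o2+k[1]*d2;return (p+q)/2,np.linalg.norm(p-q)
def red(p):
    h=cv2.cvtColor(p,cv2.COLOR_RGB2HSV);m=cv2.inRange(h,(0,190,90),(6,255,255))|cv2.inRange(h,(174,190,90),(180,255,255))
    n,l,st,c=cv2.connectedComponentsWithStats(m);return [(st[i].tolist(),c[i].round(1).tolist()) for i in range(1,n) if st[i,4]>60]
E
python3 - <<'E'
from h import *
for n in("top","side"):
    z=np.load(n+"0.npz");p=z["p"]
    print(n,red(p))
    r=(90,150,170,130) if n=="top" else (360,120,150,120)
    x,y,w,hh=r;c=cv2.resize(p[y:y+hh,x:x+w],None,fx=4.5,fy=4.5,interpolation=cv2.INTER_CUBIC);cv2.imwrite(f"pics/{n}0z.png",c[:,:,::-1])
E
```

```text
top [([110, 243, 14, 15, 133], [116.6, 249.7])]
side [([215, 43, 128, 57, 2148], [279.6, 76.8])]
```

View pics/top0z.png

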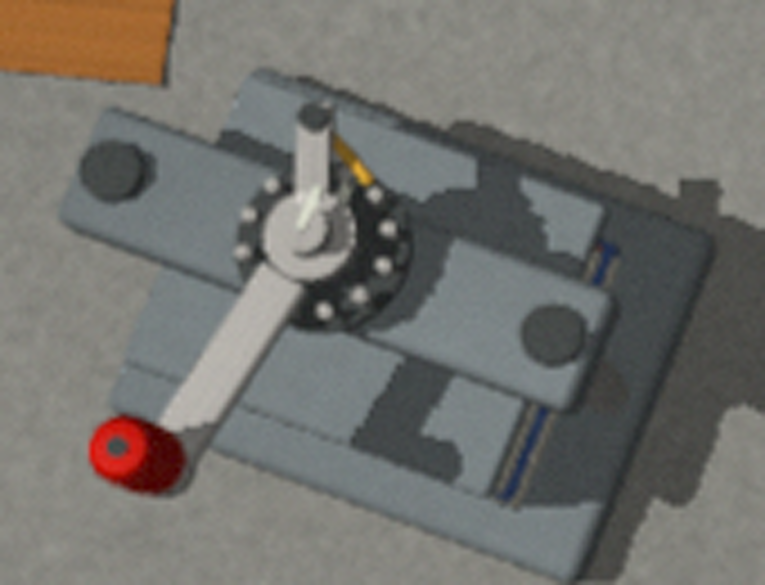

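View pics/side0z.png

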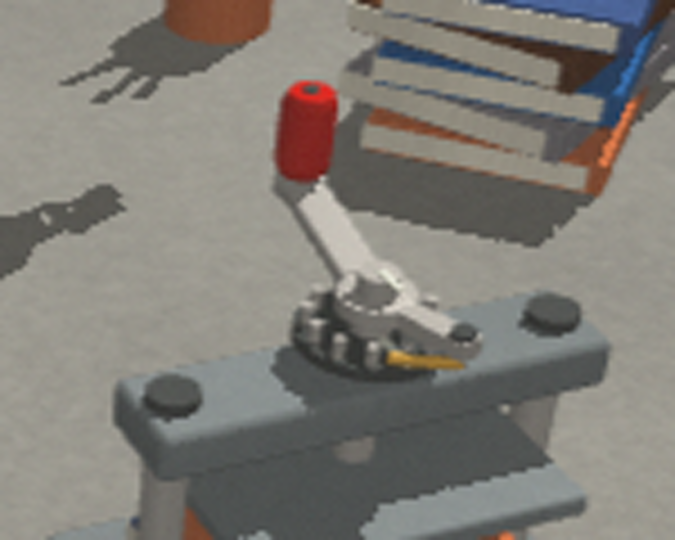

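Run:
```python
from h import *
f=lambda x,y,r:(x/4.5-.39+r[0],y/4.5-.39+r[1])
T=(90,150);S=(360,120)
for n,a,b,z in[("knobtop",(118,447),(313,89),.249),("screw",(312,232),(372,290),.213),("boltL",(112,170),(553,308),None),("boltR",(554,336),(172,392),None)]:
    p,e=two(f(*a,T),f(*b,S));print(n,p.round(4),round(e,4)); 
    if z: print(onz("top",*f(*a,T),z).round(4),onz("side",*f(*b,S),z).round(4))
s=get_state();print(s["tcp_pos"].round(4) if hasattr(s["tcp_pos"],'round') else s["tcp_pos"])
```

```text
knobtop [0.5428 0.3136 0.2495] 0.0062
[0.5408 0.3113 0.249 ] [0.5428 0.3183 0.249 ]
screw [0.6368 0.2545 0.2039] 0.0035
[0.6334 0.2506 0.213 ] [0.646  0.2441 0.213 ]
boltL [0.6726 0.3498 0.1708] 0.0059
boltR [0.6006 0.1625 0.1698] 0.0057
[0.2092 0.615  0.2415]
```

```bash
cat >> h.py <<'E'
def go(*targets):
    s=get_state();R=np.array(s["ee_rot"]);p=np.array(s["tcp_pos"])
    for t in targets: print((R.T@(np.array(t)-p)*100).round(2).tolist())
AX=np.array([.636,.2545]);PSI=-.367
def knob(v,r=.11,ax=None):
    a=np.pi+.8-v+PSI;return (AX if ax is None else ax)+r*np.array([np.cos(a),np.sin(a)])
E
python3 - <<'E'
from h import *
go([.209,.615,.31],[.542,.3145,.31],[.542,.3145,.2215])
E
```

```text
[0.02, -0.01, -6.85]
[-41.19, -17.74, -6.82]
[-41.19, -17.73, 2.03]
```

servo_tool --dr '[[0,0,0],[0,0,0],[0,0,0],[0,0,0],[0,0,0]]' --dp '[[0,0,-6],[-5,-2,-7],[-10,-4.3,-7],[-15,-6.5,-7],[-20,-8.6,-7]]' --gripper '[100,100,100,100,100]' --grip_force 25

```text
t: 0.72
tcp_pos: [0.372, 0.468, 0.3121]
ee_rot: [[-0.947, 0.322, -0.0], [0.322, 0.947, -0.0], [0.0, -0.0, -1.0]]
wrist_force: [0.3, 1.1, -0.5]
width: 1.003
```

servo_tool --dr '[[0,0,0],[0,0,0],[0,0,0],[0,0,0],[0,0,0]]' --dp '[[-5,-2.2,0],[-10,-4.4,0],[-15,-6.5,0],[-20,-8.6,0],[-21.2,-9.1,0]]' --gripper '[100,100,100,100,100]'

```text
t: 1.35
tcp_pos: [0.545, 0.3109, 0.3119]
ee_rot: [[-0.945, 0.328, 0.0], [0.328, 0.945, -0.002], [-0.001, -0.002, -1.0]]
wrist_force: [0.3, 0.1, 0.2]
width: 0.999
```

Run:
```python
from h import *
s=get_state();print(s["t"],s["tcp_pos"],s["ee_rot"],s["wrist_force"])
go([.542,.3145,.31],[.542,.3145,.2215])
for n,r in(("top",(60,150,170,130)),("side",(340,50,170,130))):
    p,d=capture(n);x,y,w,hh=r;c=cv2.resize(p[y:y+hh,x:x+w],None,fx=3,fy=3,interpolation=cv2.INTER_CUBIC);cv2.imwrite(f"pics/{n}1.png",c[:,:,::-1])
cv2.imwrite("pics/b1.png",np.vstack([cv2.imread("pics/top1.png"),cv2.imread("pics/side1.png")])[:,:])
```

```text
1.35 [0.54504957 0.3109408  0.31187765] [[-9.44761669e-01  3.27757846e-01  4.28115067e-04]
 [ 3.27756410e-01  9.44760144e-01 -2.00174741e-03]
 [-1.06055447e-03 -1.75085677e-03 -9.99997905e-01]] [0.31552181 0.11454851 0.16308482]
[0.4, 0.24, 0.19]
[0.41, 0.25, 9.04]
```

```bash
python3 -c "
import cv2,numpy as np
a=np.hstack([cv2.imread('pics/top1.png'),cv2.imread('pics/side1.png')]);cv2.imwrite('pics/c1.png',cv2.resize(a,(800,306)))"
```

```text
(no output)
```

View pics/c1.png

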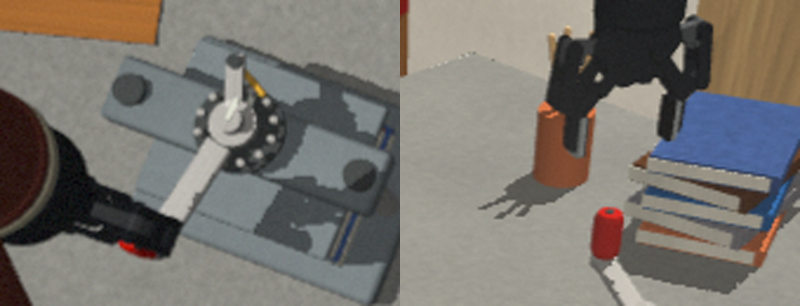

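The gripper hangs over the red knob with a finger on either side: the knob is at about (608,233) in the side crop and the fingers at (575,135) and (672,118). I'll descend and close.

servo_tool --dr '[[0,0,0],[0,0,0],[0,0,0],[0,0,0]]' --dp '[[0.4,0.2,3],[0.4,0.2,6],[0.4,0.2,9],[0.4,0.2,9]]' --gripper '[100,100,100,100]'

```text
t: 1.95
tcp_pos: [0.5365, 0.3195, 0.22]
ee_rot: [[-0.948, 0.319, -0.004], [0.319, 0.948, -0.002], [0.003, -0.003, -1.0]]
wrist_force: [-0.4, 0.2, -0.3]
width: 0.997
```

Run:
```python
from h import *
s=get_state();print(s["t"],s["tcp_pos"],s["wrist_force"])
o=[]
for n,r in(("top",(60,180,130,100)),("side",(370,100,130,100))):
    p,d=capture(n);x,y,w,hh=r;o.append(cv2.resize(p[y:y+hh,x:x+w],None,fx=3,fy=3,interpolation=cv2.INTER_CUBIC)[:,:,::-1])
cv2.imwrite("pics/c2.png",np.hstack(o))
```

```text
1.95 [0.53654057 0.31954318 0.21998123] [-0.42784054  0.18346437 -0.33749633]
```

View pics/c2.png

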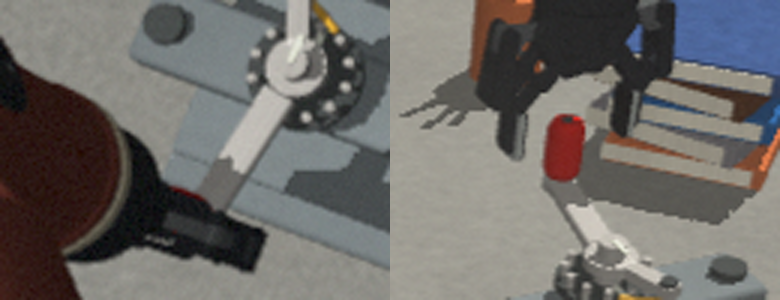

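The knob, at (565,148) in the side crop, sits between the fingers at (510,130) and (625,108). The TCP settled about 7 mm outward of it, so I'll correct that and then close.

servo_tool --dr '[[0,0,0],[0,0,0],[0,0,0]]' --dp '[[-0.7,-0.3,0],[-0.7,-0.3,0],[-0.7,-0.3,0]]' --gripper '[100,100,50]'

```text
t: 2.42
tcp_pos: [0.5452, 0.3132, 0.2229]
ee_rot: [[-0.947, 0.322, 0.001], [0.322, 0.947, 0.001], [-0.0, 0.001, -1.0]]
wrist_force: [-0.3, 0.4, 1.0]
width: 0.816
```

servo_tool --dr '[[0,0,0],[0,0,0],[0,0,0],[0,0,0],[0,0,0]]' --dp '[[0,0,0],[0,0,0],[0,0,0],[0,0,0],[0,0,0]]' --gripper '[40,30,20,20,20]'

```text
t: 3.05
tcp_pos: [0.5449, 0.3133, 0.2225]
ee_rot: [[-0.947, 0.322, 0.0], [0.322, 0.947, 0.0], [-0.0, 0.0, -1.0]]
wrist_force: [0.4, -0.7, 1.6]
width: 0.314
```

Run:
```python
from h import *
s=get_state();print(s["t"],s["tcp_pos"],s["wrist_force"],s["width"])
o=[]
for n,r in(("top",(60,180,130,100)),("side",(370,100,130,100))):
    p,d=capture(n);x,y,w,hh=r;o.append(cv2.resize(p[y:y+hh,x:x+w],None,fx=3,fy=3,interpolation=cv2.INTER_CUBIC)[:,:,::-1])
cv2.imwrite("pics/c3.png",np.hstack(o))
```

```text
3.05 [0.54486585 0.31325825 0.22245174] [ 0.37109533 -0.67323972  1.59120949] 0.31449125782437826
```

View pics/c3.png

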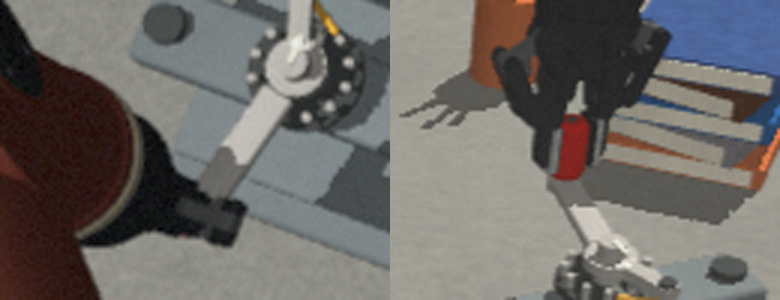

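The knob is gripped (opening about 27 mm), and in the side crop it sits between the pads at (570,148). Next is the anticlockwise arc.

Run:
```python
from h import *
for vs in([.92,.84,.74,.64,.54],):
    go(*[list(knob(v,.1087))+[.2224] for v in vs])
```

```text
[0.21, -0.91, 0.0]
[0.32, -1.77, 0.0]
[0.35, -2.86, 0.0]
[0.27, -3.94, 0.0]
[0.09, -5.01, 0.0]
```

servo_tool --dr '[[0,0,0],[0,0,0],[0,0,0],[0,0,0],[0,0,0]]' --dp '[[0.2,-0.9,0],[0.3,-1.8,0],[0.35,-2.9,0],[0.3,-3.9,0],[0.1,-5.0,0]]' --gripper '[20,20,20,20,20]'

```text
t: 3.78
tcp_pos: [0.528, 0.2653, 0.2225]
ee_rot: [[-0.947, 0.322, 0.001], [0.322, 0.947, 0.0], [-0.001, 0.0, -1.0]]
wrist_force: [5.2, -0.2, -0.0]
width: 0.318
```

```bash
cat >> h.py <<'E'
def st():
    s=get_state();p=np.array(s["tcp_pos"]);q=p[:2]-AX
    print("t",s["t"],"p",p.round(4),"r",np.hypot(*q).round(4),"v",round(.8+PSI-np.arctan2(-q[1],-q[0]),3),"F tool",(np.array(s["ee_rot"]).T@s["wrist_force"]).round(1),"w",round(s["width"],3))
def zoom(name,T=(60,150,150,120),S=(360,100,150,120)):
    o=[]
    for n,r in(("top",T),("side",S)):
        p,d=capture(n);x,y,w,hh=r;o.append(cv2.resize(p[y:y+hh,x:x+w],(400*1,320),interpolation=cv2.INTER_CUBIC)[:,:,::-1])
    cv2.imwrite(name,np.hstack(o))
E
python3 - <<'E'
from h import *
st()
go(*[list(knob(v,.1087))+[.2224] for v in (.46,.36,.26,.16,.06,0,-.05)])
E
```

```text
t 3.775 p [0.528  0.2653 0.2225] r 0.1085 v 0.533 F tool [-5.   1.5  0. ] w 0.318
[-0.19, -0.77, 0.01]
[-0.56, -1.79, 0.0]
[-1.04, -2.76, 0.0]
[-1.6, -3.69, 0.0]
[-2.26, -4.55, 0.0]
[-2.7, -5.04, 0.0]
[-3.08, -5.42, 0.01]
```

servo_tool --dr '[[0,0,0],[0,0,0],[0,0,0],[0,0,0],[0,0,0]]' --dp '[[-0.3,-0.8,0],[-0.7,-1.8,0],[-1.2,-2.8,0],[-1.7,-3.7,0],[-2.3,-4.4,0]]' --gripper '[20,20,20,20,20]'

```text
t: 4.4
tcp_pos: [0.5345, 0.2161, 0.2223]
ee_rot: [[-0.947, 0.322, -0.003], [0.322, 0.947, -0.001], [0.002, -0.001, -1.0]]
wrist_force: [-7.3, -2.1, 7.9]
width: 0.316
```

Run:
```python
from h import *
st()
go(*[list(knob(v,.1087))+[.2224] for v in (.04,0,-.04,-.08,-.12)])
zoom("pics/c4.png")
```

```text
t 4.4 p [0.5345 0.2161 0.2223] r 0.1085 v 0.072 F tool [ 6.3 -4.4 -7.8] w 0.316
[-0.21, -0.27, -0.01]
[-0.5, -0.59, -0.01]
[-0.81, -0.9, -0.01]
[-1.13, -1.2, -0.01]
[-1.46, -1.48, -0.01]
```

View pics/c4.png

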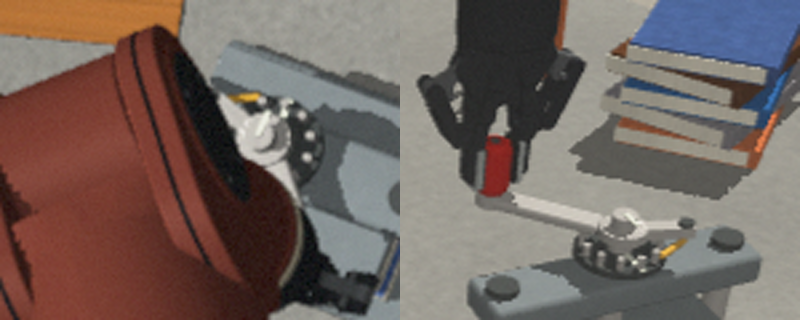

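The handle has swung far anticlockwise and the knob is still held, at (495,165) in the side crop. I'll press on past the nominal stop and look for the stop force.

servo_tool --dr '[[0,0,0],[0,0,0],[0,0,0],[0,0,0],[0,0,0]]' --dp '[[-0.1,-0.3,0],[-0.4,-0.65,0],[-0.7,-0.95,0],[-1.0,-1.25,0],[-1.0,-1.25,0]]' --gripper '[20,20,20,20,20]'

```text
t: 5.12
tcp_pos: [0.5381, 0.2073, 0.2223]
ee_rot: [[-0.948, 0.317, -0.004], [0.317, 0.948, 0.006], [0.006, 0.004, -1.0]]
wrist_force: [-12.5, 14.4, 6.7]
width: 0.32
```

Run:
```python
from h import *
st()
go(*[list(knob(v,.1087))+[.2224] for v in (.0,-.05,-.1,-.15,-.2)])
```

```text
t 5.125 p [0.5381 0.2073 0.2223] r 0.1087 v -0.016 F tool [16.5  9.7 -6.5] w 0.32
[0.12, 0.12, -0.01]
[-0.26, -0.26, -0.01]
[-0.66, -0.63, -0.01]
[-1.08, -0.97, -0.02]
[-1.52, -1.3, -0.02]
```

It's at the stop: about 18 N tangential at v ≈ -0.02. I'll check the screw stripe by picture, then reverse.

```bash
cat >> h.py <<'E'
def go2(cmd,vs,r=.1087,ax=(.6365,.2535)):
    R=np.array(get_state()["ee_rot"])
    R=np.array([[-.947,.322,0],[.322,.947,0],[0,0,-1]])
    for v in vs:
        k=knob(v,r,np.array(ax)); print(v,(R[:2,:2].T@(k-cmd)*100).round(2).tolist())
E
python3 - <<'E'
from h import *
zoom("pics/c5.png",S=(410,160,70,56))
go2([.5399,.2010],[.02,.12,.22,.32,.42])
E
```

```text
0.02 [0.57, 0.74]
0.12 [1.26, 1.58]
0.22 [1.86, 2.49]
0.32 [2.38, 3.44]
0.42 [2.79, 4.45]
```

View pics/c5.png

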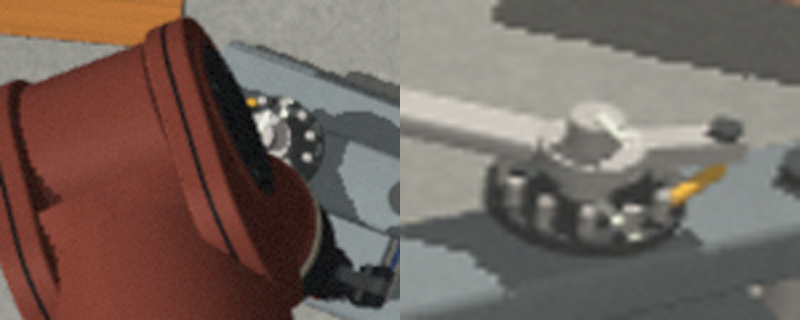

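The side crop shows the screw's end at (597,125) with its white stripe, and the handle at its anticlockwise end. Now the clockwise swing.

servo_tool --dr '[[0,0,0],[0,0,0],[0,0,0],[0,0,0],[0,0,0]]' --dp '[[0.6,0.7,0],[1.2,1.6,0],[1.9,2.5,0],[2.4,3.5,0],[2.8,4.5,0]]' --gripper '[20,20,20,20,20]'

```text
t: 5.85
tcp_pos: [0.5277, 0.2529, 0.2223]
ee_rot: [[-0.947, 0.322, -0.003], [0.322, 0.947, -0.002], [0.002, -0.002, -1.0]]
wrist_force: [-9.0, -3.9, 7.7]
width: 0.315
```

Run:
```python
from h import *
st()
go2([.5399-.0265+.0145,.2010+.009+.0426],[.52,.62,.72,.82,.92])
```

```text
t 5.85 p [0.5277 0.2529 0.2223] r 0.1083 v 0.418 F tool [ 7.2 -6.6 -7.7] w 0.315
0.52 [0.3, 0.99]
0.62 [0.51, 2.06]
0.72 [0.61, 3.14]
0.82 [0.6, 4.23]
0.92 [0.48, 5.31]
```

servo_tool --dr '[[0,0,0],[0,0,0],[0,0,0],[0,0,0],[0,0,0]]' --dp '[[0.35,1.0,0],[0.55,2.05,0],[0.65,3.1,0],[0.65,4.2,0],[0.5,5.3,0]]' --gripper '[20,20,20,20,20]'

```text
t: 6.48
tcp_pos: [0.5406, 0.3057, 0.2224]
ee_rot: [[-0.947, 0.322, -0.002], [0.322, 0.947, -0.0], [0.002, -0.001, -1.0]]
wrist_force: [-4.7, -1.2, 6.5]
width: 0.317
```

Run:
```python
from h import *
st()
c=np.array([.5279,.2526])+np.array([-.947*.005+.322*.053,.322*.005+.947*.053]);print(c)
go2(c,[1.02,1.12,1.22,1.32,1.42])
```

```text
t 6.475 p [0.5406 0.3057 0.2224] r 0.1083 v 0.925 F tool [ 4.  -2.7 -6.5] w 0.317
[0.540231 0.304401]
1.02 [-0.25, 1.07]
1.12 [-0.58, 2.1]
1.22 [-1.01, 3.1]
1.32 [-1.54, 4.05]
1.42 [-2.16, 4.94]
```

servo_tool --dr '[[0,0,0],[0,0,0],[0,0,0],[0,0,0],[0,0,0]]' --dp '[[-0.2,1.05,0],[-0.55,2.1,0],[-1.0,3.1,0],[-1.5,4.05,0],[-2.1,4.95,0]]' --gripper '[20,20,20,20,20]'

```text
t: 7.1
tcp_pos: [0.5769, 0.3458, 0.2224]
ee_rot: [[-0.947, 0.321, -0.001], [0.321, 0.947, -0.0], [0.001, -0.0, -1.0]]
wrist_force: [-3.6, -2.1, 6.8]
width: 0.316
```

Run:
```python
from h import *
st()
c=np.array([.54023,.3044])+np.array([.947*.021+.322*.0495,-.322*.021+.947*.0495]);print(c)
go2(c,[1.5,1.55,1.6,1.65,1.7])
```

```text
t 7.1 p [0.5769 0.3458 0.2224] r 0.1088 v 1.43 F tool [ 2.8 -3.1 -6.8] w 0.316
[0.576056  0.3445145]
1.5 [-0.62, 0.65]
1.55 [-1.0, 1.04]
1.6 [-1.39, 1.42]
1.65 [-1.8, 1.77]
1.7 [-2.24, 2.1]
```

servo_tool --dr '[[0,0,0],[0,0,0],[0,0,0],[0,0,0],[0,0,0]]' --dp '[[-0.6,0.65,0],[-1.0,1.05,0],[-1.4,1.4,0],[-1.8,1.8,0],[-1.8,1.8,0]]' --gripper '[20,20,20,20,20]'

```text
t: 7.72
tcp_pos: [0.5957, 0.3551, 0.2222]
ee_rot: [[-0.947, 0.321, -0.01], [0.321, 0.947, -0.004], [0.008, -0.007, -1.0]]
wrist_force: [-26.3, -11.5, 18.5]
width: 0.316
```

Run:
```python
from h import *
st();print(get_state()["wrist_force"])
```

```text
t 7.725 p [0.5957 0.3551 0.2222] r 0.1083 v 1.623 F tool [ 21.4 -19.4 -18.2] w 0.316
[-26.31223882 -11.46459452  18.48589596]
```

The clockwise stop is reached: about 29 N tangential, total measured swing 1.64 rad. I'll ease most of that force off, keep a slight clockwise bias, and open.

servo_tool --dr '[[0,0,0],[0,0,0],[0,0,0]]' --dp '[[0.15,-0.15,0],[0.15,-0.15,0],[0.15,-0.15,0]]' --gripper '[20,20,20]'

```text
t: 8.1
tcp_pos: [0.5955, 0.3549, 0.2223]
ee_rot: [[-0.947, 0.321, -0.006], [0.321, 0.947, -0.002], [0.005, -0.004, -1.0]]
wrist_force: [-15.9, -5.9, 11.7]
width: 0.318
```

Run:
```python
from h import *
st();print(get_state()["wrist_force"])
zoom("pics/c6.png",S=(370,120,125,100))
```

```text
t 8.1 p [0.5955 0.3549 0.2223] r 0.1083 v 1.621 F tool [ 13.3 -10.7 -11.6] w 0.318
[-15.92927993  -5.85539671  11.69980441]
```

View pics/c6.png

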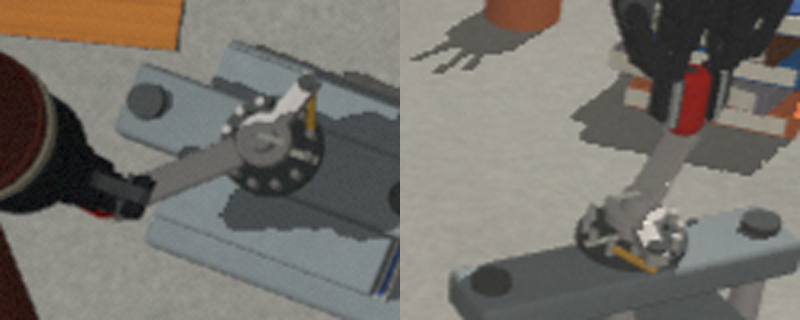

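The screw's stripe, at (268,142) in the top crop, has turned to about horizontal, so the screw has turned. 16 N still remains; I'll ease a little more and then open.

servo_tool --dr '[[0,0,0],[0,0,0],[0,0,0],[0,0,0],[0,0,0]]' --dp '[[0.13,-0.13,0],[0.13,-0.13,0],[0.13,-0.13,0],[0.13,-0.13,0],[0.13,-0.13,0]]' --gripper '[20,20,35,45,60]'

```text
t: 8.82
tcp_pos: [0.5965, 0.355, 0.222]
ee_rot: [[-0.947, 0.322, 0.0], [0.322, 0.947, -0.0], [-0.0, -0.0, -1.0]]
wrist_force: [0.5, -0.2, 0.1]
width: 0.598
```

servo_tool --dr '[[0,0,0],[0,0,0],[0,0,0],[0,0,0]]' --dp '[[0,0,0],[0,0,0],[0,0,0],[0,0,0]]' --gripper '[85,100,100,100]'

```text
t: 9.32
tcp_pos: [0.5963, 0.3551, 0.2223]
ee_rot: [[-0.947, 0.322, 0.0], [0.322, 0.947, -0.0], [-0.0, -0.0, -1.0]]
wrist_force: [0.8, 0.0, -0.7]
width: 1.0
```

Run:
```python
from h import *
st();print(get_state()["wrist_force"])
zoom("pics/c7.png",S=(370,100,150,120))
```

```text
t 9.325 p [0.5963 0.3551 0.2223] r 0.1082 v 1.628 F tool [-0.7  0.3  0.7] w 1.0
[ 0.78379092  0.01482696 -0.74051521]
```

View pics/c7.png

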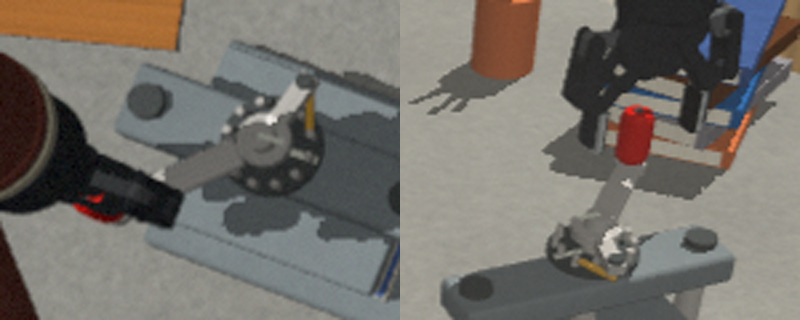

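The fingers are open and clear on both sides of the knob, which is at (635,135) in the side crop. I'll lift straight up and move away.

servo_tool --dr '[[0,0,0],[0,0,0],[0,0,0],[0,0,0],[0,0,0]]' --dp '[[0,0,-2],[0,0,-5],[0,0,-9],[4,2,-10],[8,4,-10]]' --gripper '[100,100,100,100,100]'

```text
t: 10.05
tcp_pos: [0.5336, 0.4193, 0.3256]
ee_rot: [[-0.946, 0.324, 0.003], [0.324, 0.946, 0.003], [-0.002, 0.003, -1.0]]
wrist_force: [0.8, 0.0, -0.4]
width: 1.001
```

servo_tool --dr '[[0,0,0],[0,0,0],[0,0,0],[0,0,0],[0,0,0]]' --dp '[[5,3,0],[10,6,0],[14,8,0],[14,8,0],[14,8,0]]' --gripper '[100,100,100,100,100]'

```text
t: 10.68
tcp_pos: [0.4273, 0.5392, 0.3235]
ee_rot: [[-0.947, 0.322, 0.001], [0.322, 0.947, 0.0], [-0.001, 0.001, -1.0]]
wrist_force: [-0.3, -0.4, 0.0]
width: 0.998
```

Run:
```python
from h import *
st()
p,d=capture("top");cv2.imwrite("pics/top9.png",p[:,:,::-1])
x,y,w,hh=90,150,170,130;cv2.imwrite("pics/top9z.png",cv2.resize(p[y:y+hh,x:x+w],None,fx=4.5,fy=4.5,interpolation=cv2.INTER_CUBIC)[:,:,::-1])
p,d=capture("side");cv2.imwrite("pics/side9.png",p[:,:,::-1])
# blue change
for n in("top","side"):
    a=np.load(n+"0.npz")["p"];q=p if n=="side" else cv2.imread("pics/top9.png")[:,:,::-1]
    for im in(a,q):
        h=cv2.cvtColor(np.ascontiguousarray(im),cv2.COLOR_RGB2HSV);m=cv2.inRange(h,(105,190,60),(125,255,255))
        k=m[280:310,400:435] if n=="top" else m[205:240,185:220];print(n,np.argwhere(k).mean(0).round(2))
```

```text
t 10.675 p [0.4273 0.5392 0.3235] r 0.353 v 1.371 F tool [ 0.2 -0.4 -0. ] w 0.998
top [16.31 14.83]
top [16.39 14.69]
side [ 9.8  16.08]
side [ 9.41 15.62]
```

View pics/top9z.png

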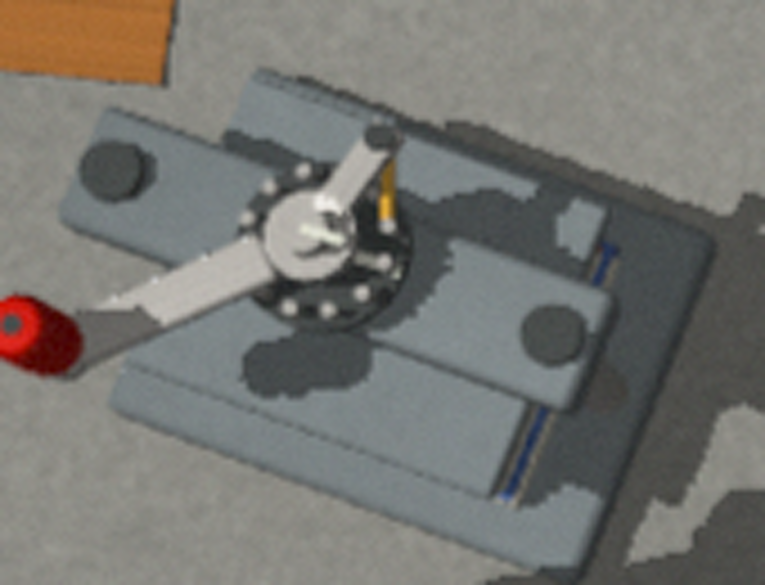

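View pics/side9.png

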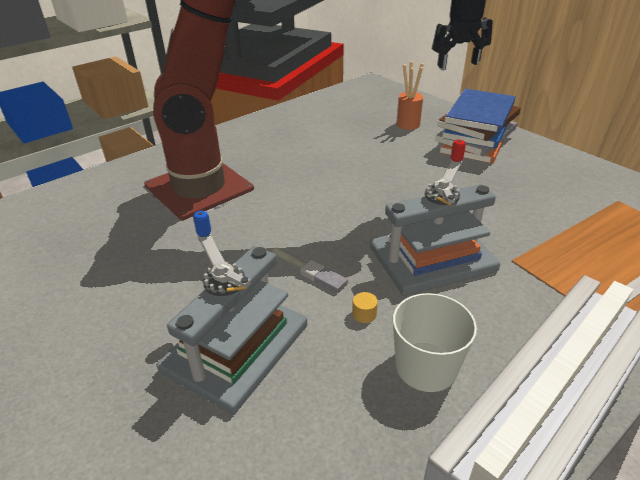

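Run:
```python
from h import *
k=onz("top",12/4.5-.39+90,323/4.5-.39+150,.249)[:2];q=k-AX
print(k,np.hypot(*q),.8+PSI-np.arctan2(-q[1],-q[0]));sign_off()
```

```text
[0.58935672 0.3545214 ] 0.11036247749723581 1.5674431840138128
the job is handed in; nothing more can be done
```

I tested the red-knobbed press in the order asked: the handle ran anticlockwise to its stop, then clockwise to the other stop, where I let go. I then backed the arm well clear and handed the job in at about 10.7 s.

- **Anticlockwise stop:** the handle reached it at about -0.02 rad, with about 18 N at the knob. I saw no sign of the screw turning, but I made no exact before-and-after comparison because the arm hid part of the view.
- **Clockwise stop:** the handle reached it at about 1.62 rad by the arm's position, with about 29 N at the knob. The full swing measured 1.64 rad against the stated 1.6. The screw's stripe turned clockwise with the handle, by very roughly 1.5 rad by eye.
- **After letting go:** a single top-camera reading put the handle at 1.57 rad. That is 0.03 below the stated stop and 0.05 below the arm's figure, which is about what the 2 mm calibration allows.
- **Robot clear:** the wrist force after retreating was about 0.5 N or less, so the robot was touching nothing.
- **Blue press:** its knob shifted by less than 1 pixel in both views, so it was not moved.

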